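# Release a drilled strip from the dowelling jig

## Robot

A 6-joint arm with a two-finger parallel gripper is mounted at the origin on a cart in front of the work surface, level with it; the furniture and walls round the work are solid. World frame = base frame: x ahead of the robot, y to its left, z up, the work surface at z = 0. Lengths are in m, angles in rad, forces in N, time in s.
With the tool pointing down it reaches from about 0.35 to 0.975 m from the base axis. Payload 17.4 kg.
Tool frame: the origin (TCP) lies midway between the tips of the shut fingers; the grasp point (between the pads) lies 19 mm behind it (manip.grip_point_offset is the distance from the TCP to the grasp point, in m); z points along the fingers, y is the line along which they close (so a half turn about z gives the same grasp; the last joint's range is limited). The gripper opens to 85 mm and grips with 20 to 120 N. Pads are 22 mm wide; open, the fingers measure 114 mm over their backs; the gripper's body (76 mm by 85 mm) begins 54 mm behind the grasp point. The pads swing forward as they close: fully open they stand 13 mm farther back than shut.
Start: joints at [-1.231, 0.116, 1.442, -0, 1.584, -0.038], TCP at [0.249, -0.627, 0.231] pointing down, gripper open.
Joint ranges: [-2.83, 2.83], [-0.83, 2.19], [0.07, 2.5], [-1.14, 4.28], [0.01, 3], [-2.97, 2.97]. Speed limits (rad/s): [1.89, 1.89, 2.22, 3.14, 3.14, 3.14].

## Interface

Orientations are given as a 3x3 rotation matrix whose columns are the frame's x, y, z axes.
In Python, from rig import manip gives the robot as it stands. The module is installed in compiled form; this text tells all that it offers.
- The arm moves only by the shell command python3 -m handwheel 'ROWS' [FORCE]. ROWS is text: rows parted by semicolons, each of 5 numbers parted by spaces: the shift along the tool's x, y, z scaled (see below), then the turn about the tool's z scaled (see below), then the opening, from 0 (shut) to 1 (fully open). A call has 1 to 20 rows; each row shifts and turns the commanded pose from where the row before left it, along the tool's axes as they then stand; what a row does not reach is not made up. The controller multiplies each number of a shift by 0.02 m and each number of a turn by 0.08 rad. A row lasts 1/12 s, in which the tool goes at most 41.7 mm and 7.16 degrees, less where a joint would pass 70% of its speed; a pose out of reach is approached as far as the arm can. A call with a number of a shift or a turn outside -1 to 1 is refused whole. A call with a gripper value outside its range is refused whole. The fingers move at their own pace and stop on an object; FORCE is the grip in N (left out, the last holds). Time passes only in rows, so rows that do not move let the fingers close. It gives the time, the measured TCP pose, the force, the opening and the grip force at its end, in the units of the state.
- manip.get_state(): the state, without advancing time (a new reading comes with each control period).
- manip.grab_frame(name): name is "side" or "top"; returns a dict with "pixels" (400x640x3 uint8, red, green, blue), "mtx" (3x3 intrinsics, pixels), "position" and "attitude" of the camera in the world. Camera axes: x right, y down, z forward; pixel columns grow to the right and rows downward; lengths in m; the calibration is good to about 2 mm. A picture is of the moment at which its call begins. There is no depth.
- manip.sign_off(): hands the job in; it is judged then, once.
The state is a dict: "clock": time; "joint_pos": joint angles; "qd": joint speeds; "joint_torque": joint torques, N m; "position": TCP position; "tcp_rot": TCP orientation; "ft_force": force on the tool from outside, world axes, zero at the start; "moment": the same for the moment, N m; "width": finger opening in m; "finger_force": force on a finger pad.
Only numpy, scipy, OpenCV 4.12 (cv2) and the standard library are available. Lean on these libraries where they do the work, as an engineer would, in place of code of your own. Each camera call takes 0.05 s, during which the arm holds its last target. There are 200 camera calls.

## Task

The wooden strip held in the dowelling jig is drilled: slide it out of its place with the fingertips, pushing it only and never lifting it. Press the sprung bar along the front of the jig fully down so that its catch sinks below the bed, keep it held down while you push the strip along the fence, away from the metal drill block, until the whole strip is past the catch, then let the bar spring back up. Leave the strip lying flat on the jig's bed along the fence, and do not disturb the spare strip, the jar or the pencil.

Things in the scene. Friction and masses are not known exactly. Their poses are not given: they have to be found in the camera images.
- jig: Dowelling jig fixed to the bench. Origin: centre of the underside of its plywood base, 108 (x) x 300 (y) x 12 mm, on the bench top. The strip slides out towards +y; fence on the far side (+x), sprung bar on the near side (-x). Coordinates called 'jig' below are in this frame, mm. Fence: face at x = 29.5, top z = 48, y -142 to 142.
- bed (a point): Point on the bed, the wooden surface that the strip lies on, at jig (6, 80, 30), the middle of the run-out part. Bed: z = 30, x -16.5 to 29.5, y -142 to 142, with a cross slot for the catch at y 1.5 to 21. The near side of the bed has no wall, only the bar.
- block_face (a point): Middle of the face of the steel drill block that the strip's trailing end lies against, at jig (15.7, -92, 42). Block: x 2 to 29.5, y -118 to -92, top z = 54. It leaves the near 18 mm of the strip's trailing end (x -16.5 to 2) free to be pushed from behind; the space behind that part, over bed and bar, is empty.
- bar_top (a point): Point on the sprung bar's top, on the inner edge (beside the strip), at jig (-19, -35, 46) when up; sinks with the bar. Bar: aluminium, black strip along the top, x -47 to -19, y -145 to 75; top z = 46 up, 34 fully down. A fingertip set across its inner edge (about half on the bar, half over the bed behind the strip) can hold it down and push the strip, sliding along the bar.
- catch_bar (a joint): How far the bar is pressed, m: 0 up (at rest), 0.012 fully down. A spring returns it: about 3.7 N to start it, 7.3 N fully down. It moves straight down wherever along its length it is pressed. The catch is below the bed from 0.008 on.
- catch_tip (a point): Top of the catch's square face, at jig (6, 3, 38) with the bar up. Catch: steel tooth fixed to the bar, reaching over the bed through the slot, x -24 to 18, y 3 to 19. The face at y = 3 is square to the strip and stands 8 mm above the bed; the other side slopes down to y = 19. At full press it is 4 mm below the bed. Let up under the strip, it tips the strip.
- strip: The drilled strip of wood, 45 (x) x 90 (y) x 22 (z) mm, about 80 g, loose; origin at the centre of its underside, y along its length as the jig's. It starts on the bed between block and catch (near jig (6.4, -45.5, 30)) with about 2 mm play at each end and 0.6 mm to the fence. It is wholly past the catch once its centre is beyond jig y = 64.
- next_strip: Spare strip of the same size and wood, loose on the bench behind the fence; leave it alone. Origin at the centre of its underside.
- jar: Clear jar with a white screw lid, 70 mm across, 100 mm tall, loose, standing on the bench behind the fence; leave it alone. Origin at the centre of its underside.
- pencil: Red pencil, 8 x 158 x 7 mm, lying on the bench just behind the jig's base; leave it alone. Origin at the centre of its underside.
There are look-alikes about, which are no part of the job. Leave any pink look-alike of the strip alone.

How it is judged:
By the outcome, as a careful person would: the job done as asked, in the order asked, and still so for the second after the job is handed in, with the robot touching nothing.
It also fails if it takes over 38 s, if anything falls off the work surface, if the arm or the gripper's body presses on something with over 40 N, if the wrist force passes 120 N, or if a joint passes its speed limit or range.

## Working session

There is one attempt and no reset: what is moved stays moved. The work goes in short steps, Python scripts to look and compute and a shell command to move; the robot and the scene stay as the last step left them, time stands still between calls to the robot, and variables do not carry over. Pictures are saved under pics/ and viewed, at most 10 in all, crops included, and the job is handed in when it is done.

```bash
mkdir -p pics; python3 - <<'E'
from rig import manip
import cv2,numpy as np,pickle
s=manip.get_state();print(s['clock'],s['position'],np.round(s['tcp_rot'],3).tolist(),s['width'],s['ft_force'])
for n in('top','side'):
    f=manip.grab_frame(n);pickle.dump(f,open(n+'0.pkl','wb'))
    cv2.imwrite(f'pics/{n}0.png',f['pixels'][:,:,::-1])
    print(n,f['mtx'].tolist(),f['position'],np.round(f['attitude'],3).tolist())
E
```

```text
0.0 [ 0.24890806 -0.6272139   0.2305413 ] [[0.929, 0.369, -0.0], [0.369, -0.929, 0.001], [0.0, -0.001, -1.0]] 0.08536857213682873 [ 1.01027143 -0.56601412  0.10794267]
top [[414.80622376533853, 0.0, 316.28197266213476], [0.0, 414.80622376533853, 201.91753572655776], [0.0, 0.0, 1.0]] [ 0.11647419 -0.08401468  1.1528215 ] [[0.223, -0.913, 0.341], [-0.975, -0.209, 0.079], [-0.001, -0.35, -0.937]]
side [[384.13854363018544, 0.0, 319.7773865889552], [0.0, 384.13854363018544, 201.34933553472683], [0.0, 0.0, 1.0]] [ 0.66900848 -0.51994648  0.8298645 ] [[0.962, 0.227, -0.15], [0.272, -0.773, 0.573], [0.014, -0.593, -0.805]]
```

View pics/top0.png

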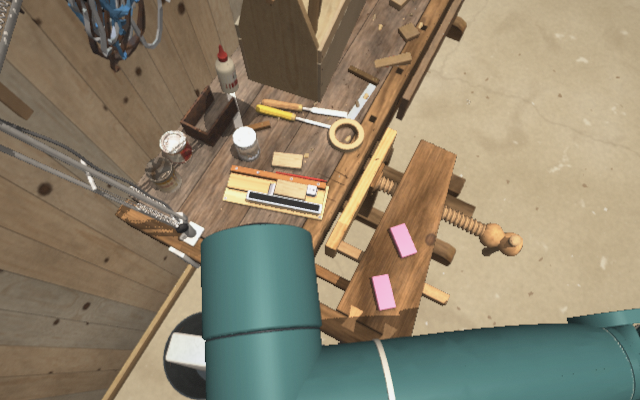

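View pics/side0.png

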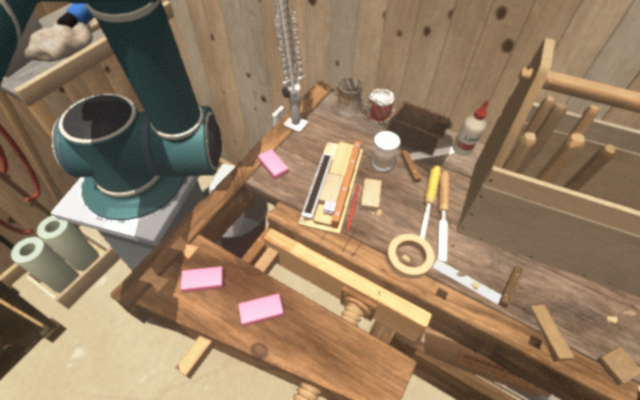

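The top view shows the jig at about (222–328, 165–215), with the drill block at its right end (312,189). In the side view it spans about (300–363, 140–232). The strip-like pieces are:
- **Strip in the jig:** top (290,188).
- **Spare:** top (287,160), behind the fence.
- **Pink look-alikes:** top (402,240) and (384,292), side (273,163). I'm leaving these alone.

The strip meant is the wooden one at (290,188), lying on the jig bed between block and catch. I'll confirm it in an enlarged crop.

```bash
python3 - <<'E'
import cv2,pickle,numpy as np
a=pickle.load(open('top0.pkl','rb'))['pixels'][150:225,212:337,::-1]
b=pickle.load(open('side0.pkl','rb'))['pixels'][135:240,290:390,::-1]
a=cv2.resize(a,None,fx=6,fy=6,interpolation=cv2.INTER_CUBIC)
b=cv2.resize(b,None,fx=5.7,fy=5.7,interpolation=cv2.INTER_CUBIC)
cv2.imwrite('pics/a.png',a);cv2.imwrite('pics/b.png',b)
E
```

```text
(no output)
```

View pics/a.png

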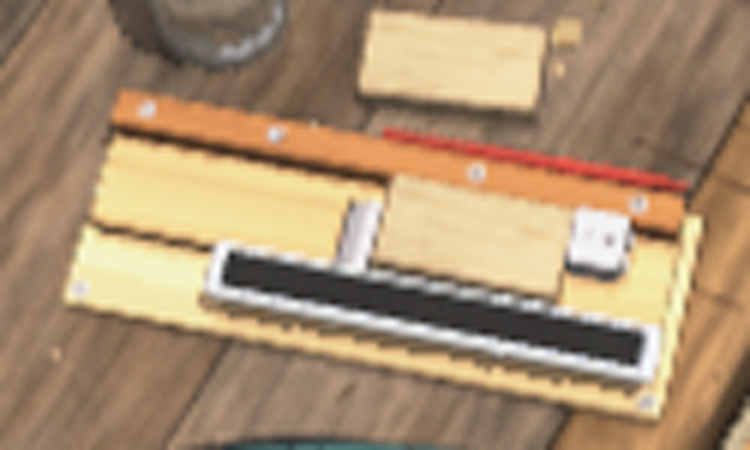

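View pics/b.png

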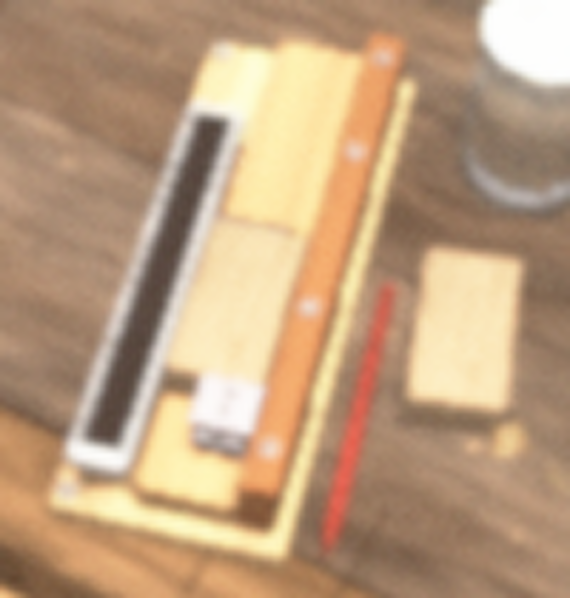

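The crops confirm it: the wooden strip lies between the steel block (a: 598,240) and the catch (a: 357,235). Fence, bar, pencil and spare all match the description. Next I cast rays through known points and fit the jig's pose.

```bash
cat > h.py <<'E'
import numpy as np,pickle,cv2
def ray(f,uv,z):
    d=f['attitude']@np.linalg.inv(f['mtx'])@np.array([uv[0],uv[1],1.]); p=f['position']
    return p+d*(z-p[2])/d[2]
def proj(f,P):
    q=f['mtx']@(np.array(f['attitude']).T@(np.array(P)-f['position'])); return q[:2]/q[2]
def rigid(J,W):
    J=np.array(J)[:,:2];W=np.array(W)[:,:2];a=J-J.mean(0);b=W-W.mean(0)
    t=np.arctan2((a[:,0]*b[:,1]-a[:,1]*b[:,0]).sum(),(a*b).sum());R=np.array([[np.cos(t),-np.sin(t)],[np.sin(t),np.cos(t)]])
    o=W.mean(0)-R@J.mean(0);return o,t,W-(J@R.T+o)
E
python3 - <<'E'
from h import *
F={n:pickle.load(open(n+'0.pkl','rb')) for n in('top','side')}
crop={'top':(212,150,6),'side':(290,135,5.7)}
base={'top':[((63,302),(-54,150)),((660,418),(-54,-150)),((702,215),(54,-150))],'side':[((50,505),(-54,-150)),((290,558),(54,-150)),((412,80),(54,150))]}
allJ=[];allW=[]
for n,f in F.items():
    x0,y0,s=crop[n];J=[];W=[]
    for (c,j) in base[n]:
        uv=((c[0]+.5)/s-.5+x0,(c[1]+.5)/s-.5+y0);J.append(np.array(j)/1e3);W.append(ray(f,uv,.012)[:2])
    g=f['pixels'].max(2).copy();m=(g<75).astype(np.uint8);w=np.zeros_like(m)
    (a,b,c,d)=(245,188,322,214) if n=='top' else (300,150,335,218)
    w[b:d,a:c]=m[b:d,a:c];k,l,st,ce=cv2.connectedComponentsWithStats(w);i=1+st[1:,4].argmax()
    print(n,st[i],ce[i]);uv=np.argwhere(l==i)[:,::-1].astype(float)
    P=np.array([ray(f,u,.046)[:2] for u in uv]);c=P.mean(0);ev,V=np.linalg.eigh(np.cov(P.T));ax=V[:,1]
    e=(P-c)@ax;print(' barcentre',c,'yaw deg',np.degrees(np.arctan2(ax[1],ax[0]))-90,'len',np.ptp(e))
    J.append(np.array([-.033,-.035]));W.append(c)
    o,t,r=rigid(J,W);print(' jig',o,np.degrees(t));print(np.round(r*1e3,1).tolist())
    allJ+=J;allW+=W
o,t,r=rigid(allJ,allW);print('all',o,np.degrees(t));print(np.round(r*1e3,1).tolist())
E
```

```text
top [249 192  70  19 341] [283.68914956 200.99120235]
 barcentre [0.50157963 0.10107191] yaw deg 1.0795585739119673 len 0.2006889858598502
 jig [0.53369372 0.13659611] 1.4023422285933647
[[0.2, -1.1], [-0.2, 0.3], [-0.1, 0.5], [0.0, 0.3]]Traceback (most recent call last):
  File "<stdin>", line 12, in <module>
ValueError: attempt to get argmax of an empty sequence
```

```bash
python3 - <<'E'
from h import *
f=pickle.load(open('side0.pkl','rb'));x0,y0,s=290,135,5.7
J=[];W=[]
for c,j in [((50,505),(-54,-150)),((290,558),(54,-150)),((412,80),(54,150))]:
    J.append(np.array(j)/1e3);W.append(ray(f,((c[0]+.5)/s-.5+x0,(c[1]+.5)/s-.5+y0),.012)[:2])
m=(f['pixels'].max(2)<125).astype(np.uint8);w=0*m;w[153:216,303:333]=m[153:216,303:333]
k,l,st,ce=cv2.connectedComponentsWithStats(w);i=1+st[1:,4].argmax();print(st[i],ce[i])
P=np.array([ray(f,u,.046)[:2] for u in np.argwhere(l==i)[:,::-1]]);c=P.mean(0);V=np.linalg.eigh(np.cov(P.T))[1][:,1];print(c,np.degrees(np.arctan2(V[1],V[0]))%180-90,np.ptp((P-c)@V))
J.append(np.array([-.033,-.035]));W.append(c)
o,t,r=rigid(J,W);print(o,np.degrees(t));print(np.round(r*1e3,1).tolist())
E
```

```text
[306 156  23  57 281] [316.83629893 184.56227758]
[0.50098009 0.09027086] 0.9454911010673612 0.19597951760452428
[0.53345576 0.13061265] 1.8054901583959269
[[-0.7, 1.9], [0.5, 1.7], [0.8, 0.7], [-0.6, -4.3]]
```

Both views agree on the jig: x ≈ 0.5335, yaw ≈ 1.2°, and y ≈ 0.1345 ± 0.003. The top view's residuals are under 1.1 mm. I'll turn the tool into line with the jig, shut the fingers, and travel high to a point behind the strip's free end, at jig (-16, -112).

```bash
python3 -m handwheel '0 0 0 0.9 0;0 0 0 0.9 0;0 0 0 0.9 0;0 0 0 0.9 0;0 0 0 0.9 0;0.2 -0.5 0 0 0;0.4 -0.9 0 0 0;0.4 -0.9 0 0 0;0.4 -0.9 0 0 0;0.4 -0.9 0 0 0;0.4 -0.9 0 0 0;0.4 -0.9 0 0 0;0.4 -0.9 0 0 0;0.4 -0.9 0 0 0;0.4 -0.9 0 0 0;0.4 -0.9 0 0 0;0.4 -0.9 0 0 0;0.4 -0.9 0 0 0;0.4 -0.9 0 0 0;0.4 -0.9 0 0 0' 40
cat >> h.py <<'E'
def where(o=(.5335,.1345),yaw=1.2):
    from rig import manip
    s=manip.get_state();t=np.radians(yaw);R=np.array([[np.cos(t),-np.sin(t)],[np.sin(t),np.cos(t)]])
    T=s['tcp_rot'];print('t',round(s['clock'],2),'jig',np.round(R.T@(s['position'][:2]-o)*1e3,1),'z',round(s['position'][2]*1e3,1),'toolx deg',round(np.degrees(np.arctan2(T[1,0],T[0,0])),2),'F',np.round(s['ft_force'],1),'w',round(s['width'],4))
E
python3 -c "from h import *;where()"
```

```text
clock: 1.77
position: [0.3604, -0.3618, 0.231]
tcp_rot: [[1.0, 0.021, -0.0], [0.021, -1.0, 0.0], [-0.0, -0.0, -1.0]]
ft_force: [0.8, -0.6, 0.8]
width: -0.0
finger_force: 0.0
t 1.77 jig [-183.4 -492.5] z 231.0 toolx deg 1.19 F [ 0.8 -0.6  0.8] w -0.0
```

```bash
python3 -m handwheel '0.42 -0.95 0.3 0 0;0.42 -0.95 0.3 0 0;0.42 -0.95 0.3 0 0;0.42 -0.95 0.3 0 0;0.42 -0.95 0.3 0 0;0.42 -0.95 0.3 0 0;0.42 -0.95 0.3 0 0;0.42 -0.95 0.3 0 0;0.42 -0.95 0.3 0 0;0.42 -0.95 0.3 0 0;0.42 -0.95 0.3 0 0;0.42 -0.95 0.3 0 0;0.42 -0.95 0.3 0 0;0.42 -0.95 0.3 0 0;0.42 -0.95 0.3 0 0;0.42 -0.95 0.3 0 0;0.42 -0.95 0.3 0 0;0.42 -0.95 0.3 0 0;0.42 -0.95 0.3 0 0;0 0 0 0 0' >/dev/null;python3 -c "from h import *;where()"
```

```text
t 3.43 jig [ -23.  -130.7] z 115.8 toolx deg 1.29 F [-0.  -0.4 -0.4] w 0.0002
```

```bash
python3 -m handwheel '0.2 -0.4 0.4 0 0;0.15 -0.4 0.4 0 0;0 -0.1 0.6 0 0;0 0 0.6 0 0;0 0 0.6 0 0;0 0 0.2 0 0;0 0 0 0 0' >/dev/null;python3 - <<'E'
from h import *;where()
from rig import manip
fs={n:manip.grab_frame(n) for n in('side','top')}
f=fs['side']['pixels'][110:240,270:400,::-1];g=fs['top']['pixels'][150:225,212:337,::-1]
f=cv2.resize(f,(450,450),interpolation=2);g=cv2.resize(g,(350,210),interpolation=2)
c=np.zeros((450,800,3),np.uint8);c[:,:450]=f;c[:210,450:]=g;cv2.imwrite('pics/c.png',c)
E
```

```text
t 4.02 jig [ -16.6 -116. ] z 59.6 toolx deg 1.0 F [0.  0.2 0.6] w -0.0001
```

View pics/c.png

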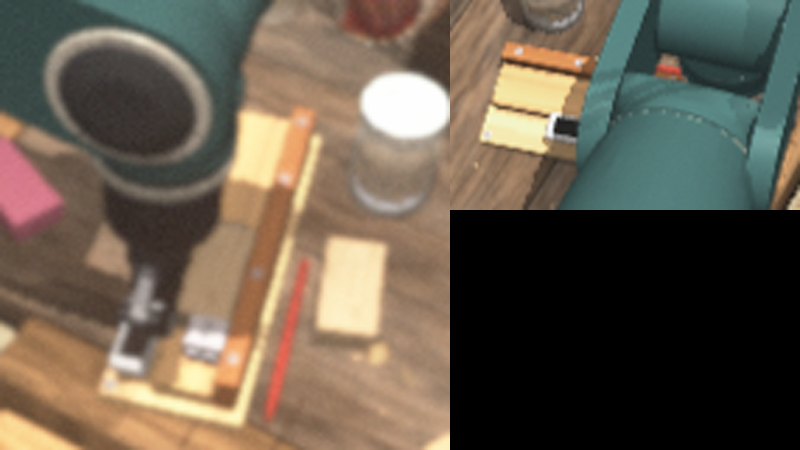

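The side crop shows the fingertip at about (150,325), just behind the strip's free end and over the bar's inner edge, left of the block at (205,335). This matches the computed pose, so I'll press.

```bash
python3 -m handwheel '0 0 0.4 0 0;0 0 0.4 0 0;0 0 0 0 0;0 0 0 0 0' >/dev/null;python3 -c "from h import *;where()"; python3 -m handwheel '0 0 0.15 0 0;0 0 0.15 0 0;0 0 0 0 0' >/dev/null;python3 -c "from h import *;where()"
```

```text
t 4.45 jig [ -15.8 -115.8] z 45.1 toolx deg 1.02 F [-1.9 -0.8  3.4] w 0.0002
t 4.7 jig [ -15.7 -115.7] z 39.4 toolx deg 1.02 F [ 0.1 -0.4  4.2] w -0.0003
```

```bash
python3 -m handwheel '0 0 0.15 0 0;0 0 0.1 0 0;0 0 0 0 0' >/dev/null;python3 -c "from h import *;where()"; python3 -m handwheel '0 0 0.06 0 0;0 0 0 0 0' >/dev/null;python3 -c "from h import *;where()"
```

```text
t 4.95 jig [ -15.6 -115.7] z 34.7 toolx deg 1.02 F [-1.8 -0.1  6.6] w 0.0002
t 5.12 jig [ -15.5 -115.7] z 33.9 toolx deg 1.02 F [-2.  -0.6  8. ] w -0.0002
```

```bash
python3 -m handwheel '0 -0.2 0.02 0 0;0 -0.3 0 0 0;0 -0.3 0 0 0;0 -0.3 0 0 0;0 -0.3 0 0 0;0 -0.3 0 0 0;0 -0.3 0 0 0;0 -0.3 0 0 0;0 -0.2 0 0 0' >/dev/null;python3 - <<'E'
from h import *;where()
from rig import manip
f=manip.grab_frame('side');pickle.dump(f,open('s1.pkl','wb'));cv2.imwrite('pics/d.png',cv2.resize(f['pixels'][110:240,270:400,::-1],(600,600),interpolation=2))
E
```

```text
t 5.87 jig [-14.9 -65.8] z 33.9 toolx deg 1.02 F [-0.3 -7.2 10.3] w -0.0
```

View pics/d.png

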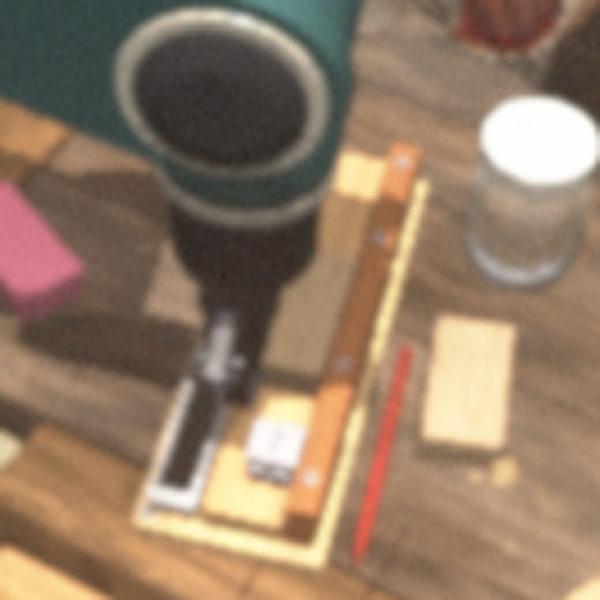

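The strip's trailing end has left the block, at about (240–325, 380–390) in the crop, and it lies straight along the fence. The spare, jar and pencil are untouched and the bar is fully down. I'll keep pushing.

```bash
python3 -m handwheel '-0.01 -0.3 0 0 0;-0.01 -0.3 0 0 0;-0.01 -0.3 0 0 0;-0.01 -0.3 0 0 0;-0.01 -0.3 0 0 0;-0.01 -0.3 0 0 0;-0.01 -0.3 0 0 0;-0.01 -0.3 0 0 0;-0.01 -0.3 0 0 0;-0.01 -0.3 0 0 0;-0.01 -0.3 0 0 0;-0.01 -0.3 0 0 0;0 -0.2 0 0 0;0 -0.1 0 0 0;0 0 0 0 0' >/dev/null;python3 - <<'E'
from h import *;where()
from rig import manip
f=manip.grab_frame('side');pickle.dump(f,open('s2.pkl','wb'));cv2.imwrite('pics/e.png',cv2.resize(f['pixels'][110:240,270:400,::-1],(600,600),interpolation=2))
E
```

```text
t 7.17 jig [-17.1  12.3] z 33.9 toolx deg 1.04 F [ 0.3 -3.6  9.8] w -0.0001
```

View pics/e.png

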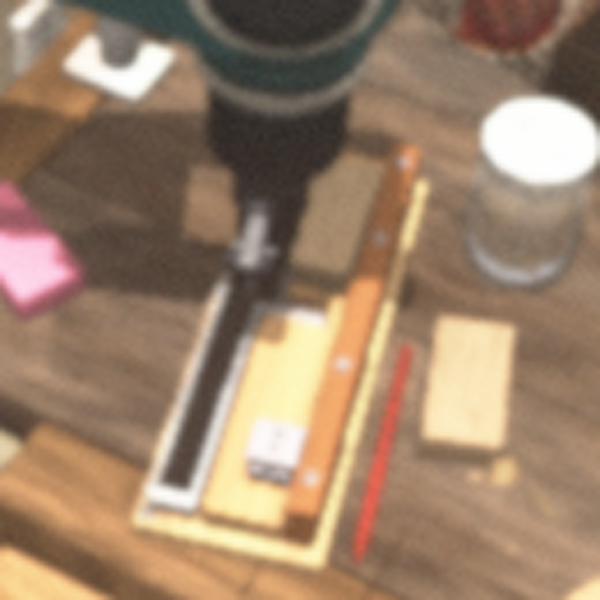

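The strip's trailing top edge is at about (292,260)–(350,277), and the lowered catch shows at (300,315), behind it. I'll measure the margin.

```bash
python3 - <<'E'
from h import *
f=pickle.load(open('s2.pkl','rb'));t=np.radians(1.2);R=np.array([[np.cos(t),-np.sin(t)],[np.sin(t),np.cos(t)]])
for c,z in [((292,260),.052),((350,277),.052),((292,276),.030),((345,291),.030),((300,315),.026)]:
    uv=(np.array(c)+.5)*130/600-.5+[270,110];print(c,np.round(R.T@(ray(f,uv,z)[:2]-[.5335,.1345])*1e3,1))
E
```

```text
(292, 260) [-7.  23.7]
(350, 277) [28.6 19.8]
(292, 276) [-7.7 30.5]
(345, 291) [25.4 27.4]
(300, 315) [3.3 5.6]
```

The trailing end is at y ≈ 20–29, and it needs to be past 19. I'll push about 13 mm more for margin, back off along the bar a little, and then raise straight up.

```bash
python3 -m handwheel '0.03 -0.2 0 0 0;0.02 -0.2 0 0 0;0 -0.2 0 0 0;0 -0.07 0 0 0;0 0 0 0 0;0 0 0 0 0' >/dev/null;python3 -c "from h import *;where()"
python3 -m handwheel '0 0.1 0 0 0;0 0.1 0 0 0;0 0 0 0 0' >/dev/null
python3 - <<'E'
from h import *;where()
from rig import manip
f=manip.grab_frame('side');cv2.imwrite('pics/f.png',cv2.resize(f['pixels'][110:240,270:400,::-1],(600,600),interpolation=2))
E
```

```text
t 7.72 jig [-16.   25.6] z 33.9 toolx deg 1.03 F [ 0.  -3.2  9.4] w -0.0003
t 7.97 jig [-16.1  22.2] z 33.9 toolx deg 1.02 F [0.9 3.9 7.3] w 0.0003
```

View pics/f.png

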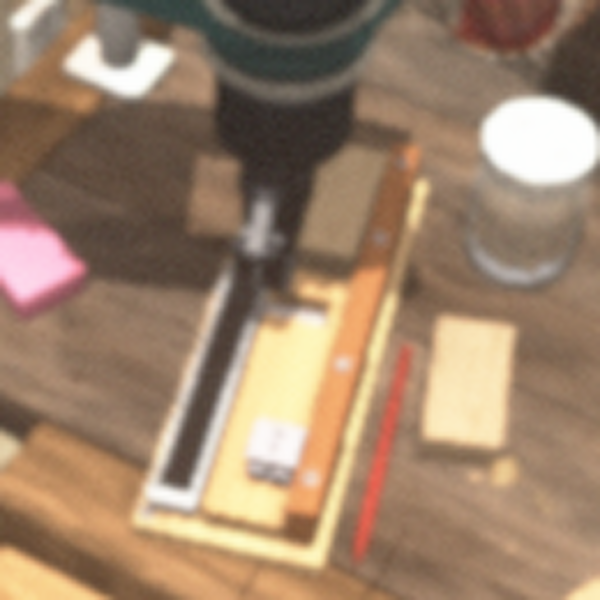

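The catch at (300,315) is fully exposed, the strip lies flat against the fence, and the fingertip has backed off it. I'll release slowly, then raise and withdraw.

```bash
python3 -m handwheel '0 0 -0.2 0 0;0 0 -0.2 0 0;0 0 -0.2 0 0;0 0 -0.3 0 0;0 0 -0.5 0 0;0 0 -0.8 0 0;0 0 -1 0 0;0 0 -1 0 0;0 0.3 -1 0 0;0 0.7 -1 0 0;0 0.9 -0.5 0 0;0 0.9 0 0 0;0 0.9 0 0 0;0 0.9 0 0 0;0 0.9 0 0 0;0 0.9 0 0 0;0 0.9 0 0 0;0 0.9 0 0 0;0 0.9 0 0 0;0 0.9 0 0 0' >/dev/null
python3 -m handwheel '-0.2 0.9 0 0 0;-0.2 0.9 0 0 0;-0.2 0.9 0 0 0;-0.2 0.9 0 0 0;-0.2 0.9 0 0 0;-0.2 0.9 0 0 0;-0.2 0.9 0 0 0;-0.2 0.9 0 0 0;-0.2 0.9 0 0 0;-0.2 0.9 0 0 0;0 0.5 0 0 0;0 0 0 0 0;0 0 0 0 0' >/dev/null
python3 - <<'E'
from h import *;where()
from rig import manip
f=manip.grab_frame('side');g=manip.grab_frame('top')
a=cv2.resize(f['pixels'][130:240,285:395,::-1],(440,440),interpolation=2);b=cv2.resize(g['pixels'][140:225,215:335,::-1],(360,255),interpolation=2)
c=np.zeros((440,800,3),np.uint8);c[:,:440]=a;c[:255,440:]=b;cv2.imwrite('pics/g.png',c)
E
```

```text
t 10.77 jig [ -58.  -368.1] z 166.8 toolx deg 0.97 F [ 0.  -0.8 -0.4] w -0.0
```

View pics/g.png

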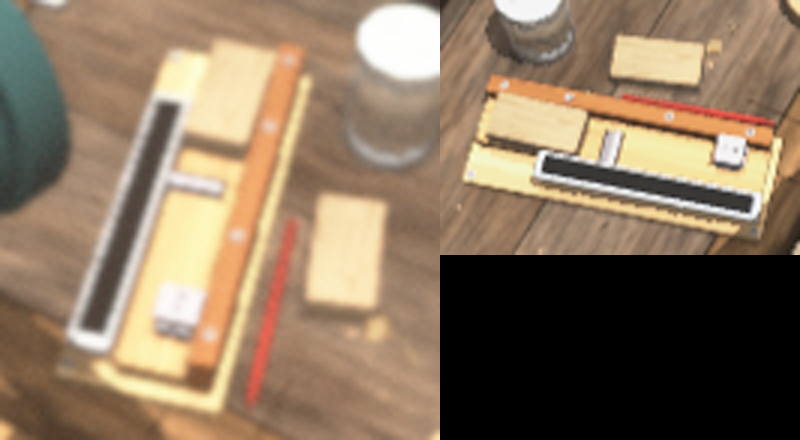

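The strip lies flat on the run-out bed along the fence: side (235,95), top (535,122). It is clear of the catch, which is up again at side (195,183). The bar is up, the spare, jar and pencil are where they were, and the robot touches nothing.

```bash
python3 -c "from rig import manip;print(manip.sign_off())"
```

```text
the job is handed in; nothing more can be done
None
```

The job is handed in: the strip was pushed past the catch with the bar held down, it lies flat along the fence with the bar back up, and the spare strip, jar and pencil were not disturbed (10.8 s on the robot's clock).

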